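# Clip the wireless ECG pick-up onto the tester's end stud and switch the tester on

## Task

Check the wireless ECG clip on the tester: pinch its thumb pad towards its finger plate so the hook slides out, pass the hook sideways round the neck of the stud farthest from the tester's switch (under the stud's head), and let go with the clip standing flat on the steel plate, so that the spring grips the neck. Only then push the paddle switch fully over towards the display to turn the tester on. Leave the other things on the table where they are.

Things in the scene. Friction and masses are not known exactly. Their poses are not given: they have to be found in the camera images.
- ecg_clip: Loose ECG clip, black with a steel hook at its nose, standing on its steel sole, 85 g. Origin at its underside; x runs forward along the nose to the hook, y to its left, z up. Housing x -48 to 28 mm, 26 mm wide, top at z 17 mm. On it two upright plates, 22 mm wide, 6 mm thick, up to z 50 mm: finger plate in front, thumb pad behind. Pinching them together along x from above works the hook and carries the clip.
- finger_plate (a point): Centre of the front face of the clip's fixed finger plate: 24 mm ahead of the clip's origin, 36 mm above its underside; axes as the clip's.
- thumb_pad (a point): Centre of the rear face of the ribbed thumb pad, 36 mm above the clip's underside: 28 mm behind its origin at rest (52 mm over pad and finger plate), 12 mm behind when fully pressed (36 mm over both, at the stop). The spring pushes it back with 4 N at rest, 10 N at the stop. The hook moves with it.
- clip_slide (a joint): How far thumb pad and hook are pushed forward, m: 0 at rest (hook drawn against the nose), 0.016 fully pressed (hook out). With a stud's 8 mm neck gripped between hook and nose it stays at about 0.004 to 0.006.
- clip_nose (a point): Centre of the shallow notch in the end of the clip's nose, which takes a stud's neck: 60 mm ahead of the clip's origin, 9 mm above its underside; axes as the clip's. The nose is 15 mm wide, z 3 to 14 mm.
- hook_bar (a point): Middle of the hook's cross bar, 63.5 mm (pressed 79.5) ahead of the clip's origin, 9 mm above its underside. 4 mm wire: a rod 9.5 mm left of the centre line, the bar across the nose's front, a 1.5 mm barb turned back 10 mm to the right. The mouth opens to the clip's right (-y), 16 mm wide when pressed: a stud enters as the clip moves to its own right, ending between nose and bar with the rod on its left.
- ecg_tester: ECG tester, fixed: flat white box 150 mm deep (x), 240 mm wide (y); origin under its centre, x away from the robot to the display, y left. Steel plate, top at z 28 mm, over x -70 to 34 mm; behind it the display console, z up to 62 mm. Three equal studs at x 5, y 50, 5, -40 mm: neck 8 mm thick; flat head 18 mm wide, 19 to 25 mm above the plate, too wide to enter the hook from above.
- stud_left (a point): The wanted stud, farthest from the switch (left end of the row): point on its neck's axis 9 mm above the steel plate, the hook's height when the clip stands on the plate; axes as the tester's.
- power_switch (a joint): Angle of the paddle switch at the right end of the tester's plate, rad: 0 leaning to the robot (off), 0.9 leaning to the display (on, at the stop). It stays where it is left; friction 0.04 N m. Pivot at x -18, y -90, z 34 mm in the tester's frame.
- switch_tip (a point): Top end of the switch's black paddle (16 mm wide, 6 mm thick, 26 mm long), 40 mm from the pivot; it swings in the tester's x-z plane.
- stain_bottle: loose brown glass bottle with a white cap, 44 mm diameter, 90 mm tall, at the back right of the tester; origin at the centre of its underside
- iodine_bottle: loose brown glass bottle with a white cap, 36 mm diameter, 75 mm tall, beside the larger one; origin at the centre of its underside
- small_bottle: loose brown vial with a grey cap, 28 mm diameter, 58 mm tall, to the left of the tester; origin at the centre of its underside
- cover_box: loose small carton, 41 x 90 x 45 mm, on the right; origin at the centre of its underside
- dish: loose clear petri dish, 69 mm diameter, 15 mm tall, on the right near the front; origin at the centre of its underside
- syringe: loose empty 5 ml syringe lying flat, 120 mm long, in front of the tester; origin at the centre of its underside

How it is judged:
By the outcome, as a careful person would: the job done as asked, in the order asked, and still so for the second after the job is handed in, with the robot touching nothing.
It also fails if it takes over 54 s, if anything falls off the work surface, if the arm or the gripper's body presses on something with over 40 N, if the wrist force passes 120 N, or if a joint passes its speed limit or range.

## Robot

A 6-joint arm with a two-finger parallel gripper is mounted at the origin on a cart in front of the work surface, level with it; the furniture and walls round the work are solid. World frame = base frame: x ahead of the robot, y to its left, z up, the work surface at z = 0. Lengths are in m, angles in rad, forces in N, time in s.
With the tool pointing down it reaches from about 0.375 to 0.9 m from the base axis. Payload 3.1 kg.
Tool frame: the origin (TCP) lies at the very end of the fingers, on their centre line; the grasp point (between the pads) lies 19 mm behind it (robot.hold_point_z is the z of the grasp point in the tool frame, in m); z points along the fingers, y is the direction in which the jaws open and shut (so a half turn about z gives the same grasp; the last joint's range is limited). The gripper opens to 87 mm and grips with 3 to 60 N. Pads are 19 mm wide; open, the fingers measure 117 mm over their backs; the gripper's body (75 mm by 190 mm) begins 51 mm behind the grasp point.
Start: joints at [-1.385, 0.527, 1.433, -0, 1.181, -0.178], TCP at [0.223, -0.584, 0.223] pointing down, gripper open.
Joint ranges: [-3.08, 3.08], [-0.75, 2.2], [0.22, 2.44], [-1.43, 4.57], [0, 2.65], [-2.85, 2.85]. Speed limits (rad/s): [2.79, 2.79, 3.14, 3.14, 3.14, 3.14].

## Interface

Orientations are given as a unit quaternion [x, y, z, w].
In Python, from rig import robot, viewer, spotter gives the robot as it stands.
- The arm moves only by the shell command python3 -m crank 'ROWS' [FORCE]. ROWS is text: rows parted by semicolons, each of 7 numbers parted by spaces: the turn, a rotation vector about the tool's x, y, z in units of 5 degrees (1.0 is 5 degrees), then the shift along the tool's x, y, z in units of 40 mm (1.0 is 40 mm), then the gripper's target within -1 to 1 (shut at 1, half-way at 0, fully open at -1). A call has 1 to 5 rows; each row shifts and turns the pose as measured when the row begins, along the tool's axes as they then stand; what a row does not reach is not made up. A row lasts 1/8 s, in which the tool goes at most 62.5 mm and 10.7 degrees, less where a joint would pass 70% of its speed; a pose out of reach is approached as far as the arm can. A call is refused whole if a number of a shift passes 1 or a number of a turn 1, either way. A call with a gripper value outside its range is refused whole. The fingers move at their own pace and stop on an object; FORCE is the grip in N (left out, the last holds). Time passes only in rows, so rows that do not move let the fingers close. It gives the time, the measured TCP pose, the force and the opening at its end, in the units of the state.
- robot.get_obs(): the state, without advancing time (a new reading comes with each control period).
- viewer.camera(name): name is "side" or "top" or "wrist"; returns a dict with "img" (480x640x3 uint8, red, green, blue), "camera_matrix" (3x3 intrinsics, pixels), "distortion" ([k1, k2, p1, p2, k3] as OpenCV has them; the pictures are not rectified), "xyz" and "attitude" of the camera in the world. Camera axes: x right, y down, z forward; pixel columns grow to the right and rows downward; lengths in m; the calibration is good to about 2 mm. A picture is of the moment at which its call begins. There is no depth.
- robot.hand_in(): hands the job in, once; it reports no verdict.
Trained networks look in a picture, given as the dict that the camera call returned (one of the last four; its "shot" number tells which), for a name from the list of things; names that differ only in an ending like _2 or _b are one class to them, and where a whole thing is asked for, a point or a joint stands for the part that bears it (a point fixed in the world has none). Each returns a list of dicts, best first, with "score" (0 to 1); they miss things now and then, are a little off and sometimes report something else, mostly with a low value. They report only what shows in the picture. A call takes as long as a camera call.
- spotter.boxes_of(name, picture): "at" ([x, y, z] in m, in the coordinates of the camera as it stood for that picture, good to about 4 mm: the middle of the surface that is visible of it).
The state is a dict: "time": time; "q": joint angles; "joint_velocities": joint speeds; "joint_torque": joint torques, N m; "position": TCP position; "tool_rot": TCP orientation; "ft_force": force on the tool from outside, world axes, zero at the start; "moment": the same for the moment, N m; "grip_width": finger opening in m.
Only numpy, scipy, OpenCV 4.12 (cv2) and the standard library are available. Lean on these libraries where they do the work, as an engineer would, in place of code of your own. Each camera call takes 0.05 s, during which the arm holds its last target.

## Working session

There is one attempt and no reset: what is moved stays moved. The work goes in short steps, Python scripts to look and compute and a shell command to move; the robot and the scene stay as the last step left them, time stands still between calls to the robot, and variables do not carry over. Pictures are saved under pics/ and viewed, and the job is handed in when it is done.

```bash
ls; mkdir -p pics; cat > h.py <<'E'
import numpy as np, cv2
from scipy.spatial.transform import Rotation as R
from rig import robot, viewer, spotter
def shot(n,f=None):
    p=viewer.camera(n)
    if f: cv2.imwrite('pics/'+f,cv2.cvtColor(p['img'],cv2.COLOR_RGB2BGR))
    return p
def att(p):
    a=np.array(p['attitude'],float)
    return a if a.shape==(3,3) else R.from_quat(a).as_matrix()
def w(p,c): return np.array(p['xyz'])+att(p)@np.array(c)
def proj(p,X):
    X=np.atleast_2d(X); A=att(p)
    r=cv2.Rodrigues(A.T)[0]; t=-A.T@np.array(p['xyz'])
    return cv2.projectPoints(X.astype(float),r,t,np.array(p['camera_matrix']),np.array(p['distortion']))[0].reshape(-1,2)
def ray(p,uv):
    u=cv2.undistortPoints(np.array([[uv]],float),np.array(p['camera_matrix']),np.array(p['distortion']))[0,0]
    return att(p)@np.array([u[0],u[1],1])
def atz(p,uv,z):
    d=ray(p,uv);o=np.array(p['xyz']);return o+d*(z-o[2])/d[2]
def find(p,names):
    for n in names:
        for b in spotter.boxes_of(n,p)[:2]: print(n,round(b['score'],2),w(p,b['at']).round(4),proj(p,w(p,b['at'])).round(0)[0])
E
python3 - <<'E'
from h import *
p=shot('top','t0.png');s=shot('side','s0.png');q=shot('wrist','w0.png')
print(p['attitude'],p['xyz'],s['xyz'])
o=robot.get_obs();print(o)
for x in (p,s):
  print('--');find(x,['ecg_clip','finger_plate','thumb_pad','ecg_tester','stud_left','power_switch','switch_tip','clip_nose','hook_bar','syringe','small_bottle'])
E
```

```text
pics
[ 0.7111226  -0.70277432 -0.00207215 -0.02021406] [ 0.5433521  -0.03644884  0.95186384] [0.4970092  0.70700127 0.68445754]
{'time': 0.15, 'q': array([-1.38448670e+00,  5.28260599e-01,  1.43359057e+00, -3.76969881e-05,
        1.18142796e+00, -1.78496223e-01]), 'joint_velocities': array([ 0.00224075, -0.00352067, -0.00301942,  0.00181386,  0.00040668,
        0.00151516]), 'joint_torque': array([ 5.43354854e-04, -4.40430307e+01, -1.76842904e+01,  6.34429394e-02,
        5.52277593e-02, -9.06973014e-05]), 'position': array([ 0.22289365, -0.58330126,  0.22179709]), 'tool_rot': array([ 9.83409008e-01,  1.81400141e-01, -2.07257575e-05, -8.43162259e-04]), 'ft_force': array([-0.88319049,  0.31177864,  1.16543316]), 'moment': array([-0.00171959, -0.04340384, -0.01911683]), 'grip_width': 0.08707237181013176}
--
ecg_clip 0.7 [ 0.7179 -0.1792  0.0675] [409. 165.]
ecg_clip 0.69 [0.4994 0.2948 0.0158] [186. 268.]
finger_plate 0.69 [0.5018 0.2893 0.0154] [189. 267.]
thumb_pad 0.7 [ 0.567  -0.1451  0.0639] [392. 239.]
thumb_pad 0.38 [0.4763 0.2976 0.0294] [183. 279.]
ecg_tester 0.41 [0.4704 0.
[... 531 characters left out ...]
.0111] [347. 399.]
finger_plate 0.23 [ 0.7193 -0.1702  0.0509] [266. 195.]
thumb_pad 0.7 [ 0.5991 -0.0202  0.0332] [309. 247.]
thumb_pad 0.54 [0.4728 0.3003 0.0291] [365. 392.]
ecg_tester 0.86 [ 0.5984 -0.0179  0.031 ] [310. 249.]
stud_left 0.97 [ 0.5949 -0.0166  0.0265] [311. 251.]
power_switch 0.39 [ 0.5698 -0.1427  0.0587] [329. 203.]
switch_tip 0.57 [ 0.5627 -0.1387  0.0538] [332. 206.]
clip_nose 0.73 [0.4973 0.3078 0.0209] [349. 398.]
hook_bar 0.62 [ 0.5995 -0.0209  0.0326] [309. 247.]
hook_bar 0.57 [0.4736 0.3005 0.0257] [365. 393.]
syringe 0.8 [ 0.4275 -0.0141  0.0123] [392. 262.]
small_bottle 0.57 [0.612  0.1993 0.0406] [286. 328.]
small_bottle 0.19 [0.4961 0.3005 0.0179] [350. 395.]
```

View pics/t0.png

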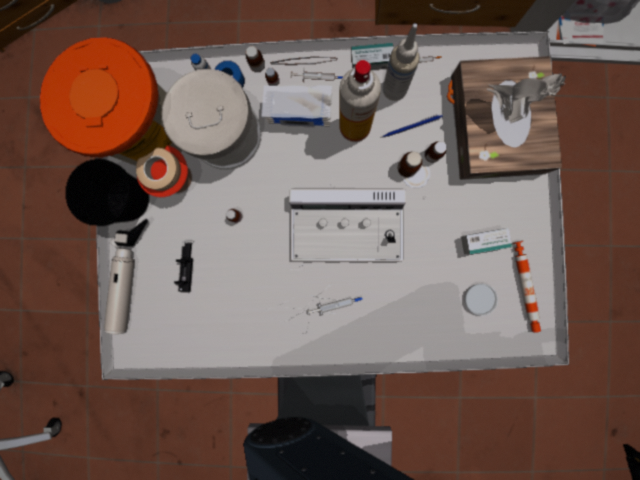

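View pics/s0.png

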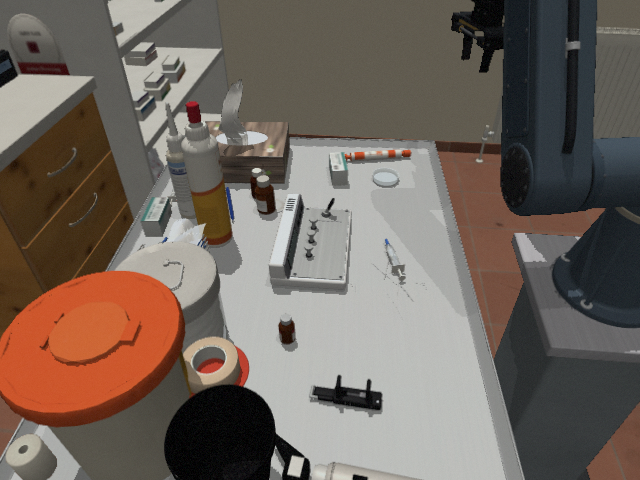

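```bash
python3 - <<'E'
import cv2
t=cv2.imread('pics/t0.png')[230:310,140:240];s=cv2.imread('pics/s0.png')[350:440,300:420]
cv2.imwrite('pics/t0c.png',cv2.resize(t,None,fx=7,fy=7,interpolation=2));cv2.imwrite('pics/s0c.png',cv2.resize(s,None,fx=6,fy=6,interpolation=2))
t=cv2.imread('pics/t0.png')[140:260,280:440]
cv2.imwrite('pics/t0d.png',cv2.resize(t,None,fx=5,fy=5,interpolation=2))
E
```

```text
(no output)
```

View pics/t0c.png

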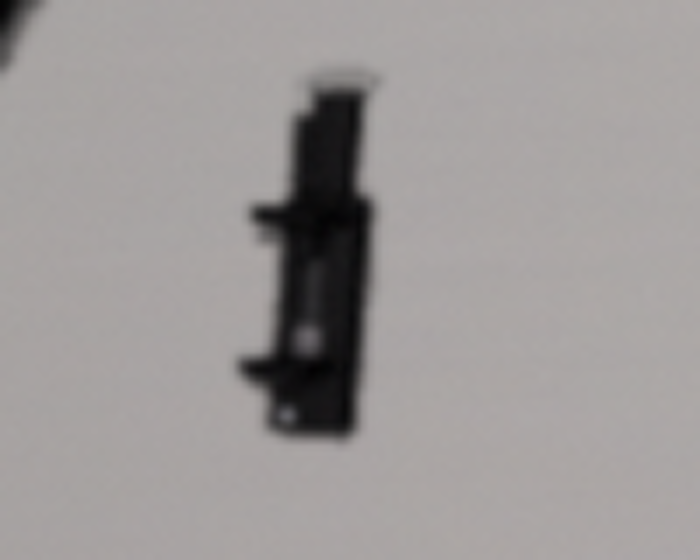

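View pics/s0c.png

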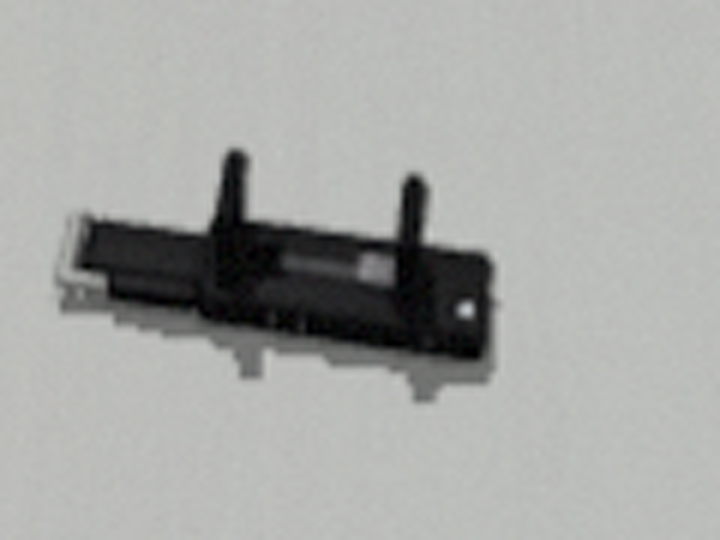

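View pics/t0d.png

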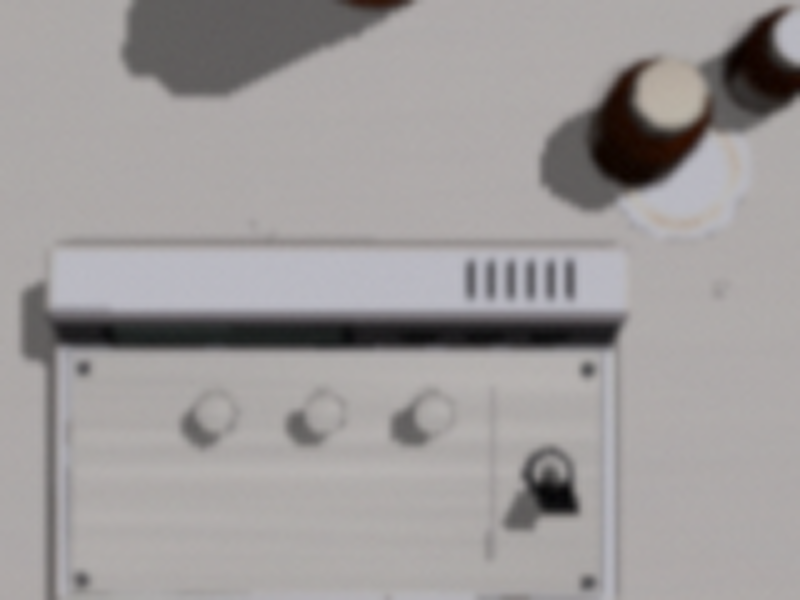

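```bash
cat >> h.py <<'E'
def down(yaw):  # tool pointing down, tool y axis at world yaw (deg)
    a=np.radians(yaw); y=np.array([np.cos(a),np.sin(a),0]); z=np.array([0,0,-1.]); return np.column_stack([np.cross(y,z),y,z])
def plan(xyz,yaw,ms=0.04,mt=5.0,p0=None,R0=None,show=True):
    o=robot.get_obs(); p=np.array(o['position']) if p0 is None else np.array(p0); M=R.from_quat(o['tool_rot']).as_matrix() if R0 is None else R0
    G=down(yaw); xyz=np.array(xyz,float); rows=[]
    n0=max(np.abs(M.T@(xyz-p)).max()/ms, np.degrees(np.abs(R.from_matrix(M.T@G).as_rotvec()).max())/mt)
    n=max(1,int(np.ceil(n0*1.15-.15)))
    for i in range(n,0,-1):
        rv=np.degrees(R.from_matrix(M.T@G).as_rotvec())/i/5; t=M.T@(xyz-p)/i/0.04
        rv=np.clip(rv,-1,1).round(2);t=np.clip(t,-1,1).round(2)
        rows.append(' '.join('%g'%v for v in list(rv)+list(t)))
        p=p+M@(t*.04); M=M@R.from_rotvec(np.radians(rv*5)).as_matrix()
    if show:
        print(n,'rows'); 
        for i in range(0,n,5): print('; '.join(rows[i:i+5]))
    return p,M
E
python3 - <<'E'
from h import *
p=shot('top');s=shot('side')
for z,uv in ((.017,(184.3,292.1)),(.014,(188.3,242.9)),(.014,(191.8,242.9)),(.017,(190.2,292))): print(atz(p,uv,z).round(4))
c=lambda x,y:(300+x/6,350+y/6)
print('side',[atz(s,c(*a),z).round(4) for a,z in (((490,253),.017),((480,358),.0),((205,310),.0),((235,155),.05),((414,178),.05),((60,285),.007))])
d=lambda x,y:(280+x/5,140+y/5)
for a,z in (((216,411),.053),((324,411),.053),((433,411),.053),((62,600),.028),((570,510),.06),((57,348),.028),((607,348),.028)): print(a,atz(p,d(*a),z).round(4))
a,M=plan([.42,-.2,.26],-40); plan([.475,.295,.2],-3,p0=a,R0=M)
q=shot('wrist');print(q['xyz'],q['attitude'])
E
```

```text
[0.4474 0.2977 0.017 ]
[0.5547 0.2916 0.014 ]
[0.5548 0.2838 0.014 ]
[0.4479 0.2845 0.017 ]
side [array([0.4469, 0.2905, 0.017 ]), array([0.4479, 0.3109, 0.    ]), array([0.5203, 0.3043, 0.    ]), array([0.5146, 0.2895, 0.05  ]), array([0.4687, 0.2916, 0.05  ]), array([0.5587, 0.3051, 0.007 ])]
(216, 411) [ 0.6003 -0.0045  0.053 ]
(324, 411) [ 0.6008 -0.049   0.053 ]
(433, 411) [ 0.6013 -0.0939  0.053 ]
(62, 600) [0.521  0.0608 0.028 ]
(570, 510) [ 0.561  -0.1496  0.06  ]
(57, 348) [0.6281 0.0644 0.028 ]
(607, 348) [ 0.6304 -0.1688  0.028 ]
10 rows
-0 -0 -0.58 0.8 -0.72 -0.09; -0 -0 -0.58 0.84 -0.68 -0.09; -0 -0 -0.58 0.87 -0.64 -0.09; -0 -0 -0.58 0.9 -0.59 -0.1; -0 -0 -0.58 0.93 -0.54 -0.09
-0 -0 -0.58 0.96 -0.5 -0.1; -0 -0 -0.59 0.98 -0.45 -0.09; -0 -0 -0.58 1 -0.4 -0.1; -0 -0 -0.59 1 -0.34 -0.09; -0 -0 -0.58 1 -0.29 -0.1
12 rows
-0 -0 -0.62 0.87 -0.57 0.13; -0 -0 -0.62 0.9 -0.53 0.12; -0 -0 -0.62 0.93 -0.48 0.13; -0 -0 -0.62 0.95 -0.43 0.12; -0 -0 -0.62 0.97 -0.37 0.13
-0 -0 -0.61 0.99 -0.32 0.12; -0 -0 -0.62 1 -0.27 0.13; -0 -0 -0.61 1 -0.21 0.12; -0 -0 -0.62 1 -0.16 0.13; -0 -0 -0.61 1 -0.1 0.12
-0 -0 -0.62 1 -0.05 0.13; -0 -0 -0.61 1 0.02 0.12
[ 0.2980891  -0.55475408  0.38455387] [ 0.81458687 -0.56111749 -0.08307665  0.1212174 ]
```

View pics/w0.png

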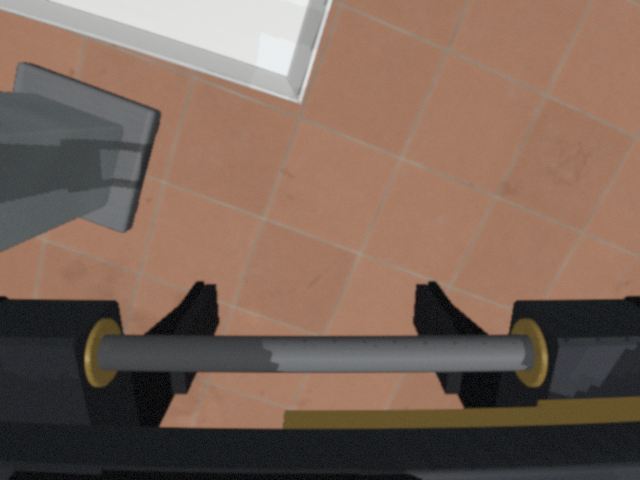

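```bash
python3 -m crank '0 0 -0.58 0.8 -0.72 -0.09 -1; 0 0 -0.58 0.84 -0.68 -0.09 -1; 0 0 -0.58 0.87 -0.64 -0.09 -1; 0 0 -0.58 0.9 -0.59 -0.1 -1; 0 0 -0.58 0.93 -0.54 -0.09 -1' 30; python3 -m crank '0 0 -0.58 0.96 -0.5 -0.1 -1; 0 0 -0.59 0.98 -0.45 -0.09 -1; 0 0 -0.58 1 -0.4 -0.1 -1; 0 0 -0.59 1 -0.34 -0.09 -1; 0 0 -0.58 1 -0.29 -0.1 -1'
python3 - <<'E'
from h import *
plan([.49,.24,.18],-3)
E
```

```text
time: 2.02
position: [0.3222, -0.3905, 0.2408]
tool_rot: [0.952, 0.305, 0.0, 0.002]
ft_force: [0.8, -0.7, 0.2]
grip_width: 0.0873
time: 2.65
position: [0.4211, -0.1937, 0.2613]
tool_rot: [0.904, 0.427, 0.001, 0.003]
ft_force: [-0.7, -0.0, -0.3]
grip_width: 0.0871
11 rows
0.01 0 -0.66 0.86 -0.51 0.18; 0.01 0 -0.66 0.89 -0.46 0.18; 0.01 0 -0.66 0.91 -0.4 0.18; 0 0 -0.66 0.94 -0.35 0.18; 0.01 0.01 -0.66 0.95 -0.3 0.18
0 0 -0.67 0.97 -0.24 0.18; 0.01 0.01 -0.66 0.98 -0.18 0.18; 0 0 -0.67 0.99 -0.13 0.18; 0.01 0.01 -0.66 1 -0.07 0.19; 0 0 -0.67 1 -0.01 0.19
0.01 0.01 -0.66 0.99 0.05 0.18
```

```bash
python3 -m crank '0 0 -0.66 0.86 -0.51 0.18 -1; 0 0 -0.66 0.89 -0.46 0.18 -1; 0 0 -0.66 0.91 -0.4 0.18 -1; 0 0 -0.66 0.94 -0.35 0.18 -1; 0 0 -0.66 0.95 -0.3 0.18 -1'; python3 -m crank '0 0 -0.67 0.97 -0.24 0.18 -1; 0 0 -0.66 0.98 -0.18 0.18 -1; 0 0 -0.67 0.99 -0.13 0.18 -1; 0 0 -0.66 1 -0.07 0.19 -1; 0 0 -0.67 1 0 0.19 -1';  python3 -m crank '0 0 -0.66 1 0.05 0.18 -1; 0 0 0 0 0 0 -1'
python3 - <<'E'
from h import *
q=shot('wrist','w1.png');print(q['xyz'],R.from_quat(q['attitude']).as_matrix()[:,2])
find(q,['ecg_clip','finger_plate','thumb_pad','clip_nose'])
o=robot.get_obs();print(o['position'],o['tool_rot'])
E
```

```text
time: 3.28
position: [0.4549, 0.009, 0.2254]
tool_rot: [0.831, 0.556, 0.002, 0.007]
ft_force: [0.3, -1.2, -0.3]
grip_width: 0.0869
time: 3.9
position: [0.4863, 0.2133, 0.1872]
tool_rot: [0.738, 0.675, 0.003, 0.009]
ft_force: [0.5, -0.1, -0.1]
grip_width: 0.087
time: 4.15
position: [0.4924, 0.2566, 0.1791]
tool_rot: [0.716, 0.698, 0.003, 0.009]
ft_force: [0.1, -0.8, 0.1]
grip_width: 0.087
[0.49205988 0.33858036 0.34042518] [ 0.00869759 -0.29957784 -0.95403222]
ecg_clip 0.8 [0.4971 0.2975 0.0166] [316. 165.]
finger_plate 0.61 [0.5005 0.299  0.0176] [320. 163.]
thumb_pad 0.65 [0.4754 0.3002 0.0212] [289. 163.]
clip_nose 0.66 [0.5009 0.2987 0.0198] [321. 164.]
[0.49222205 0.25325131 0.17984124] [0.7182335  0.69573324 0.00272045 0.00940712]
```

View pics/w1.png

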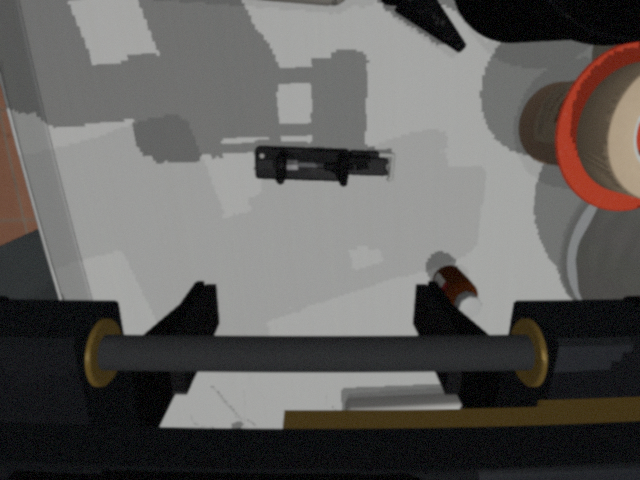

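```bash
cat > ov.py <<'E'
from h import *
def box(x0,x1,y0,y1,z0,z1): 
    return np.array([[x,y,z] for x in(x0,x1) for y in (y0,y1) for z in (z0,z1)])
def overlay(q,f,x,y,z,yaw,crop,s,fn,sl=0):
    im=cv2.cvtColor(q['img'],cv2.COLOR_RGB2BGR); c0,r0,c1,r1=crop
    im=cv2.resize(im[r0:r1,c0:c1],None,fx=s,fy=s,interpolation=cv2.INTER_CUBIC)
    Rz=R.from_euler('z',yaw,degrees=True).as_matrix()
    for b,col in ((box(-.048,.028,-.013,.013,0,.017),(0,255,0)),(box(.018,.024,-.011,.011,.017,.05),(0,0,255)),(box(-.028+sl,-.022+sl,-.011,.011,.017,.05),(255,128,0)),(box(.028,.06,-.0075,.0075,.003,.014),(0,255,255)),(box(.0615+sl,.0655+sl,-.0095,.0095,.007,.011),(255,0,255))):
        P=(proj(q,b@Rz.T+[x,y,z])-[c0,r0]+.5)*s
        for i in range(8):
            for j in range(i):
                if bin(i^j).count('1')==1: cv2.line(im,tuple(int(v) for v in P[i]),tuple(int(v) for v in P[j]),col,1)
    cv2.imwrite('pics/'+fn,im)
E
python3 - <<'E'
from ov import *
q=shot('wrist');overlay(q,0,.4955,.2965,0,-3,(240,130,410,200),4.6,'ov1.png')
p=shot('top');overlay(p,0,.4955,.2965,0,-3,(150,230,230,300),7,'ov2.png')
E
```

```text
(no output)
```

View pics/ov1.png

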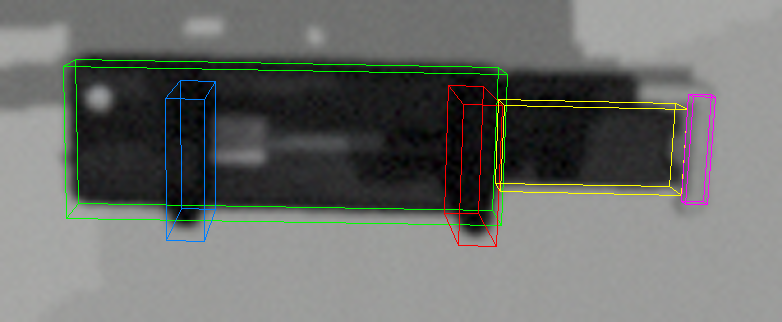

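View pics/ov2.png

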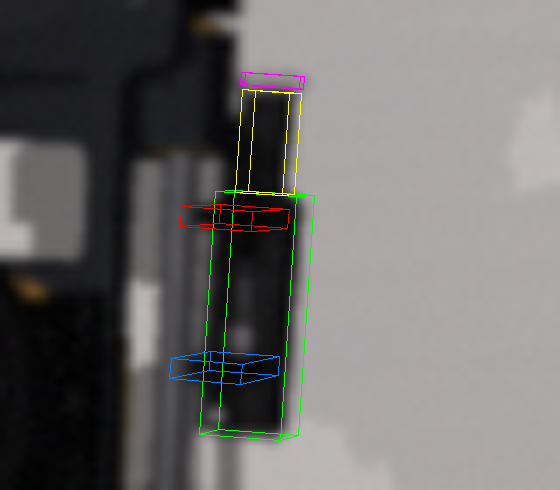

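```bash
python3 - <<'E'
from h import *
a,M=plan([.4938,.2985,.09],-3.0);plan([.4938,.2985,.022],-3,p0=a,R0=M)
E
```

```text
3 rows
0.07 0.03 0.08 0.38 -0.01 0.75; 0.07 0.04 0.08 0.38 -0.01 0.75; 0.06 0.03 0.07 0.38 -0.01 0.74
2 rows
0 0 0 0 -0 0.85; 0 0 0 0 -0.01 0.85
```

```bash
python3 -m crank '0.07 0.03 0.08 0.38 -0.01 0.75 -1; 0.07 0.04 0.08 0.38 -0.01 0.75 -1; 0.06 0.03 0.07 0.38 -0.01 0.74 -1; 0 0 0 0 0 0 -1'
python3 - <<'E'
from h import *
o=robot.get_obs();print(o['position'],o['tool_rot']);plan([.4938,.2985,.022],-3)
q=shot('wrist','w2.png')
E
```

```text
time: 5.0
position: [0.4969, 0.2962, 0.0903]
tool_rot: [0.728, 0.686, 0.002, 0.001]
ft_force: [-1.3, -0.8, 0.4]
grip_width: 0.0872
[0.49687624 0.29621788 0.09030566] [0.72770762 0.68588357 0.00201252 0.00114323]
2 rows
0.03 -0.01 -0.04 0.03 -0.04 0.85; 0.02 -0.01 -0.04 0.02 -0.05 0.86
```

View pics/w2.png

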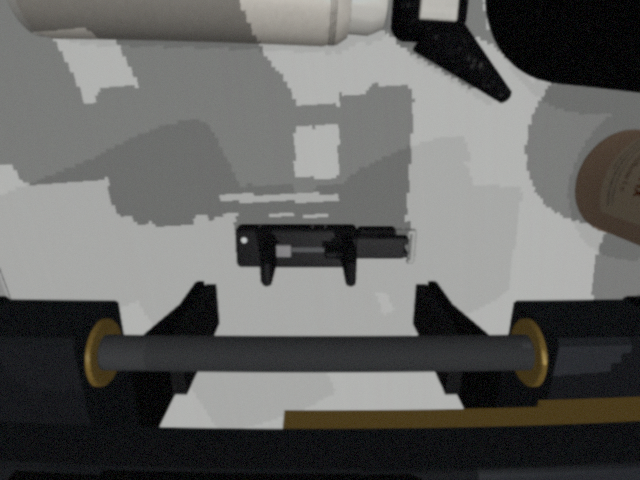

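```bash
python3 - <<'E'
from ov import *
q=shot('wrist');overlay(q,0,.4955,.2985,0,-3,(225,210,425,300),4,'ov3.png')
E
```

```text
(no output)
```

View pics/ov3.png

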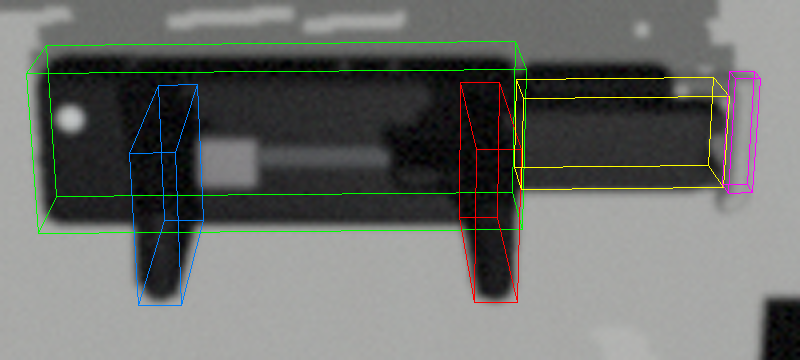

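```bash
python3 -m crank '0 0 0.1 0.03 -0.04 0.85 -1; 0.02 0 0.1 0.02 -0.05 0.86 -1; 0 0 0 0 0 0 -1'
python3 - <<'E'
from h import *
o=robot.get_obs();print(o['position'],o['tool_rot'],o['ft_force']);plan([.4938,.298,.022],-4.5)
q=shot('side','s2.png')
cv2.imwrite('pics/s2c.png',cv2.resize(cv2.imread('pics/s2.png')[320:440,270:430],None,fx=5,fy=5))
E
```

```text
time: 5.48
position: [0.5004, 0.298, 0.0288]
tool_rot: [0.735, 0.678, 0.009, 0.004]
ft_force: [0.3, 0.7, 0.8]
grip_width: 0.0869
[0.50044409 0.2979723  0.02884181] [0.7346886  0.67833961 0.00851032 0.00395027] [0.2878321  0.68371689 0.77179302]
1 rows
0.2 -0.08 -0.01 -0.01 -0.17 0.17
```

View pics/s2c.png

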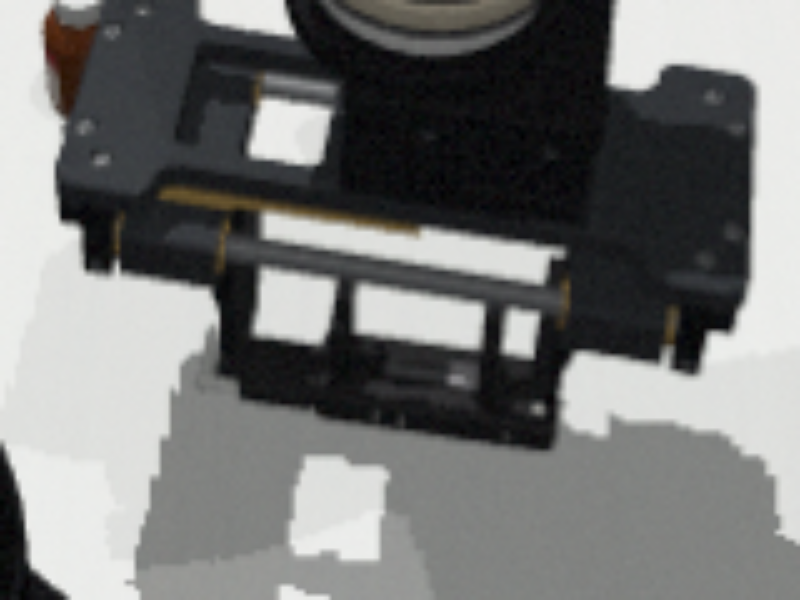

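```bash
python3 -m crank '0.2 -0.08 0 0 -0.17 0.17 -1; 0 0 0 0 0 0 -1' 25
python3 - <<'E'
from h import *
o=robot.get_obs();print(o['position'],o['tool_rot'],o['ft_force']);plan([.4938,.298,.022],-4.5)
E
```

```text
time: 5.78
position: [0.497, 0.2994, 0.0265]
tool_rot: [0.735, 0.678, 0.004, 0.001]
ft_force: [-0.1, 0.8, 0.4]
grip_width: 0.0874
[0.4970363  0.29943381 0.02646054] [0.73484805 0.67821965 0.0037773  0.00147821] [-0.1074514   0.80195249  0.37613317]
1 rows
0.08 -0.04 -0.02 -0.04 -0.08 0.11
```

```bash
python3 -m crank '0.08 -0.04 0 -0.04 -0.1 0.13 -1; 0.05 -0.03 0 0 -0.05 0.04 -1; 0 0 0 0 0 0 0.5; 0 0 0 0 0 0 1; 0 0 0 0 0 0 1' 25
python3 -m crank '0 0 0 0 0 0 1; 0 0 0 0 0 0 1;0 0 0 0 0 0 1'
python3 - <<'E'
from h import *
o=robot.get_obs();print(o['position'],o['tool_rot'],o['ft_force'],o['grip_width'])
q=shot('wrist','w3.png')
E
```

```text
time: 6.4
position: [0.4914, 0.2988, 0.0207]
tool_rot: [0.735, 0.678, -0.001, -0.0]
ft_force: [0.7, 0.6, -0.5]
grip_width: 0.0651
time: 6.78
position: [0.4924, 0.2989, 0.021]
tool_rot: [0.735, 0.678, -0.001, 0.0]
ft_force: [1.3, -0.7, 4.6]
grip_width: 0.0352
[0.49240362 0.29892815 0.02099712] [ 7.34670120e-01  6.78424182e-01 -6.26060932e-04  2.28654638e-04] [ 1.31579692 -0.74969408  4.56309733] 0.035228094453583804
```

View pics/w3.png

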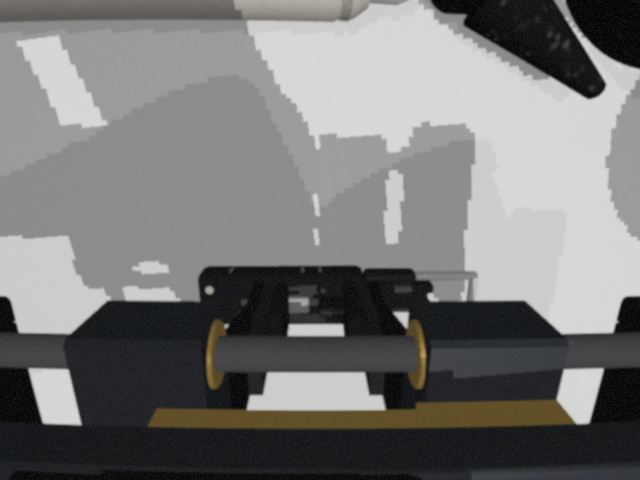

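```bash
python3 - <<'E'
from h import *
a,M=plan([.4924,.299,.12],-4.5);plan([.53,.045,.13],0.6,p0=a,R0=M)
E
```

```text
3 rows
-0 0 -0 -0 -0 -0.82; -0 0.01 -0.01 -0 -0 -0.83; -0.01 0 -0 -0 -0 -0.82
8 rows
0 0 -0.13 -0.78 0.18 -0.03; 0 0 -0.13 -0.78 0.17 -0.03; 0 0 -0.13 -0.79 0.16 -0.03; 0 0 -0.13 -0.79 0.15 -0.03; 0 0 -0.13 -0.79 0.14 -0.03
0 0 -0.12 -0.79 0.14 -0.03; 0 0 -0.13 -0.79 0.13 -0.03; 0 0 -0.12 -0.8 0.12 -0.04
```

```bash
python3 -m crank '0 0 0 0 0 -0.3 1; 0 0 0 0 0 -0.7 1; 0 0 0 0 0 -0.8 1; 0 0 0 0 0 -0.7 1; 0 0 0 0 0 0 1'; python3 -m crank '0 0 -0.13 -0.5 0.12 0 1;0 0 -0.13 -0.78 0.18 -0.03 1; 0 0 -0.13 -0.78 0.17 -0.03 1; 0 0 -0.13 -0.79 0.16 -0.03 1; 0 0 -0.13 -0.79 0.15 -0.03 1';python3 -m crank '0 0 -0.13 -0.79 0.14 -0.03 1;0 0 -0.12 -0.79 0.14 -0.03 1; 0 0 -0.13 -0.79 0.13 -0.03 1; 0 0 0 -0.3 0 0 1; 0 0 0 0 0 0 1'
python3 - <<'E'
from h import *
plan([.53,.03,.13],0.6)
q=shot('wrist','w4.png')
print(robot.get_obs()['position'])
E
```

```text
time: 7.45
position: [0.4907, 0.2986, 0.1251]
tool_rot: [0.735, 0.678, -0.002, -0.001]
ft_force: [-0.6, 0.6, -1.7]
grip_width: 0.0352
time: 8.07
position: [0.5097, 0.1493, 0.126]
tool_rot: [0.713, 0.702, -0.006, -0.003]
ft_force: [0.7, 0.5, -1.0]
grip_width: 0.0353
time: 8.7
position: [0.5219, 0.0379, 0.1249]
tool_rot: [0.702, 0.712, -0.009, -0.008]
ft_force: [1.0, 0.0, -1.6]
grip_width: 0.0354
1 rows
-0.28 0.02 0.05 -0.2 0.2 -0.13
[0.52180998 0.03837544 0.12495957]
```

View pics/w4.png

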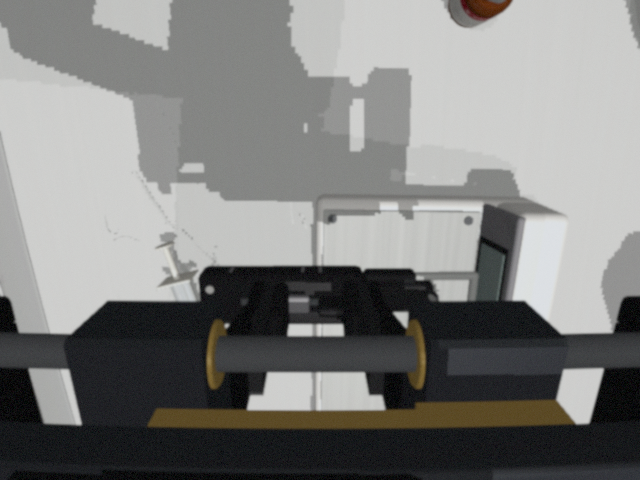

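```bash
python3 -m crank '-0.25 0 0.05 -0.15 0.3 0.3 1; -0.05 0 0 -0.1 0.1 0.5 1; 0 0 0 0 0 0 1'
python3 - <<'E'
from ov import *
plan([.538,.028,.085],0.6)
o=robot.get_obs();P=o['position'];M=R.from_quat(o['tool_rot']).as_matrix();print(P,M.round(3))
c=P-.006*M[:,1]-np.array([0,0,.021]);yaw=np.degrees(np.arctan2(M[1,1],M[0,1]));print(yaw)
t=shot('top','t5.png');s=shot('side','s5.png')
overlay(t,0,*c,yaw,(280,180,400,260),6.5,'ov5t.png',.016)
overlay(s,0,*c,yaw,(260,190,380,280),6.5,'ov5s.png',.016)
E
```

```text
time: 9.12
position: [0.5366, 0.0325, 0.0918]
tool_rot: [0.702, 0.712, 0.001, 0.0]
ft_force: [-0.8, 0.2, -1.0]
grip_width: 0.0355
1 rows
0.01 -0 0.05 -0.11 0.03 0.17
[0.53655212 0.03252802 0.09175286] [[-0.015  1.     0.001]
 [ 1.     0.015  0.   ]
 [ 0.     0.001 -1.   ]]
0.8329849930150841
```

View pics/ov5t.png

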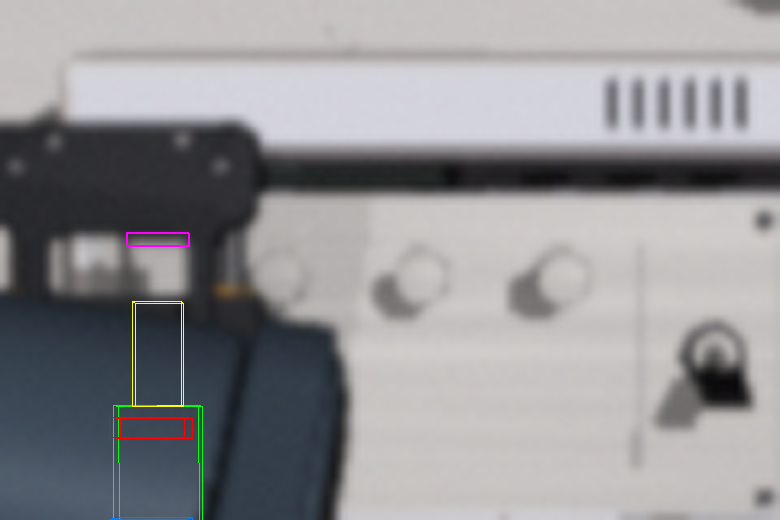

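View pics/ov5s.png

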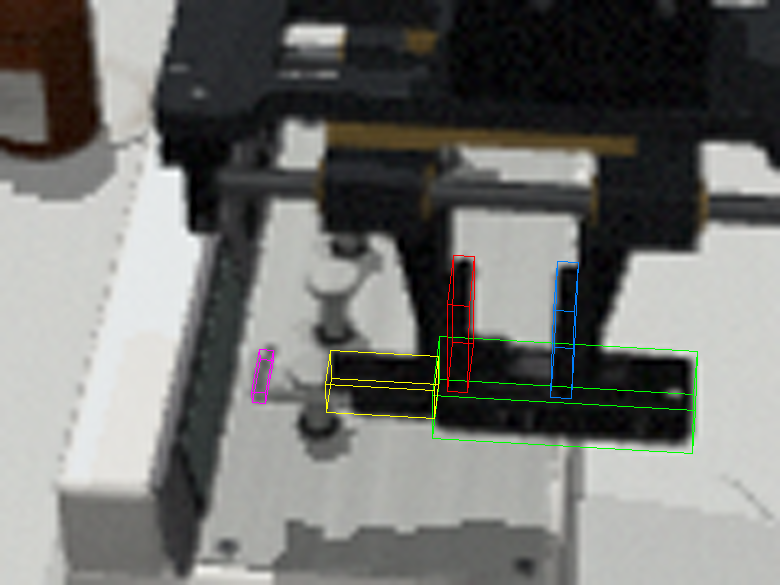

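```bash
python3 - <<'E'
from ov import *
s=shot('side');im=cv2.imread('pics/s0.png')
k=8;c0,r0=280,205
z=cv2.resize(im[r0:r0+65,c0:c0+90],None,fx=k,fy=k,interpolation=2)
for x,y in ((.6003,-.0045),(.6008,-.049),(.6013,-.0939)):
  for h,r in ((.053,.009),(.028,.004)):
    a=np.linspace(0,6.28,40);P=np.c_[x+r*np.cos(a),y+r*np.sin(a),0*a+h]
    cv2.polylines(z,[((proj(s,P)-[c0,r0]+.5)*k).astype(int)],True,(0,0,255),1)
cv2.imwrite('pics/st.png',z)
E
```

```text
(no output)
```

View pics/st.png

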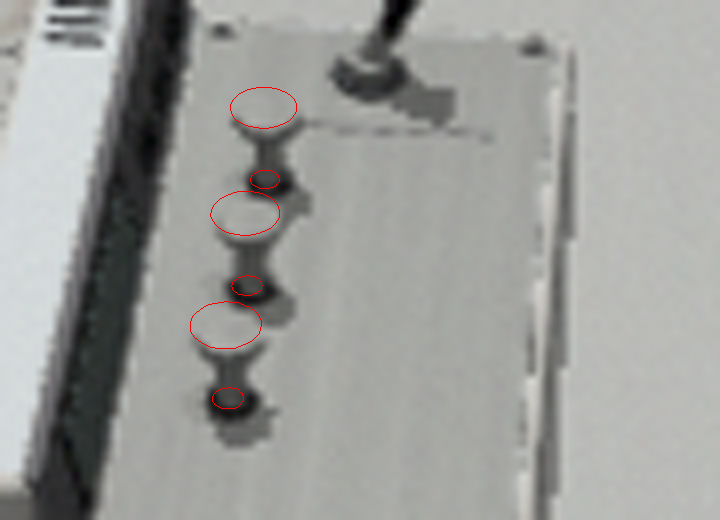

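```bash
python3 -m crank '0 0 0 0 0 0.5 1; 0 0 0 0 0 0.35 1; 0 0 0 0 0 0.1 1; 0 0 0 0 0 0 1'
python3 - <<'E'
from ov import *
plan([.5365,.0325,.051],0.6)
o=robot.get_obs();P=o['position'];print(P)
M=R.from_quat(o['tool_rot']).as_matrix()
c=P-.006*M[:,1]-np.array([0,0,.021]);yaw=np.degrees(np.arctan2(M[1,1],M[0,1]))
s=shot('side','s6.png')
im=cv2.imread('pics/s6.png')[200:290,270:390];cv2.imwrite('pics/s6c.png',cv2.resize(im,None,fx=6.5,fy=6.5,interpolation=2))
overlay(s,0,*c,yaw,(270,200,390,290),6.5,'ov6s.png',.016)
E
```

```text
time: 9.78
position: [0.5399, 0.0332, 0.0571]
tool_rot: [0.701, 0.713, 0.003, 0.004]
ft_force: [1.2, -0.2, -0.4]
grip_width: 0.0349
1 rows
0.12 0.01 0.07 -0.02 -0.09 0.15
[0.5398859  0.03321403 0.05706102]
```

View pics/s6c.png

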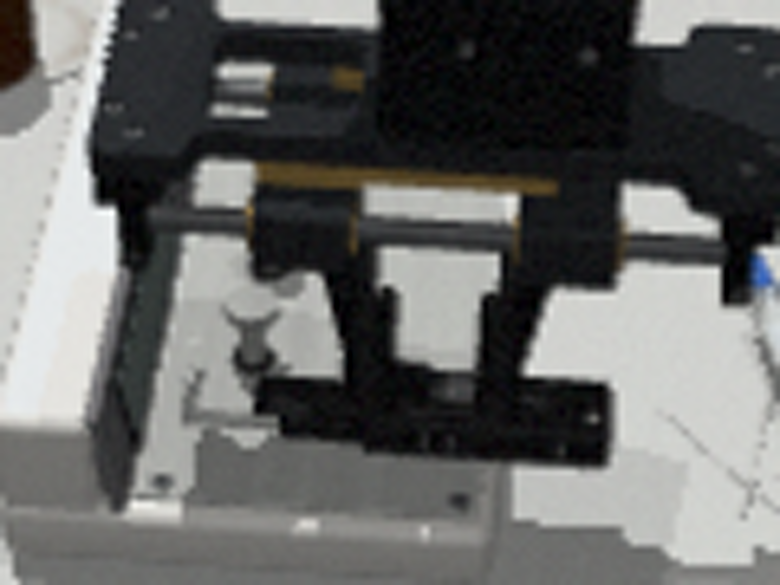

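View pics/ov6s.png

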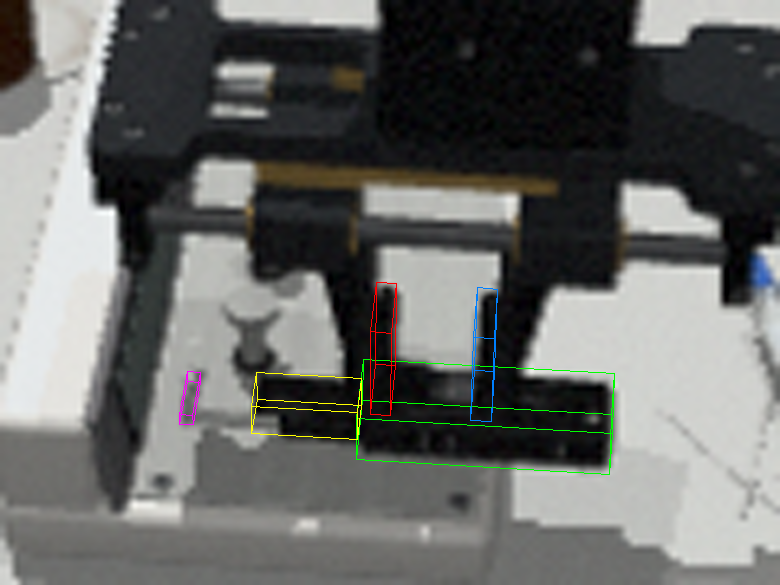

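```bash
python3 -m crank '0.12 0 0.07 0 -0.1 0.14 1; 0.06 0 0 0 -0.05 0.04 1; 0 0 0 0 0 0 1'
python3 - <<'E'
from ov import *
plan([.5365,.0325,.0505],0.6)
o=robot.get_obs();P=o['position'];print(P,o['ft_force'])
E
```

```text
time: 10.2
position: [0.5342, 0.0329, 0.0504]
tool_rot: [0.704, 0.71, -0.002, -0.001]
ft_force: [0.1, -0.7, 0.7]
grip_width: 0.0355
1 rows
-0.05 0.02 -0.01 -0.01 0.06 -0
[0.53424939 0.03291705 0.05038339] [ 0.07308789 -0.67524855  0.70787723]
```

```bash
python3 -m crank '-0.03 0 0 -0.2 0.06 0 1; 0 0 0 -0.2 0 0 1; 0 0 0 -0.15 0 0 1; 0 0 0 0 0 0 1'
python3 - <<'E'
from ov import *
plan([.5365,-.003,.0505],0.6)
o=robot.get_obs();P=o['position'];print(P,o['ft_force'])
M=R.from_quat(o['tool_rot']).as_matrix()
s=shot('side','s7.png')
im=cv2.imread('pics/s7.png')[190:280,270:390];cv2.imwrite('pics/s7c.png',cv2.resize(im,None,fx=6.5,fy=6.5,interpolation=2))
E
```

```text
time: 10.7
position: [0.5376, 0.0088, 0.0507]
tool_rot: [0.704, 0.71, -0.001, 0.001]
ft_force: [0.4, 0.8, -0.5]
grip_width: 0.0353
1 rows
-0.01 0.02 -0.02 -0.29 -0.03 0.01
[0.5376216  0.00877482 0.05070786] [ 0.44176158  0.75432868 -0.53340816]
```

View pics/s7c.png

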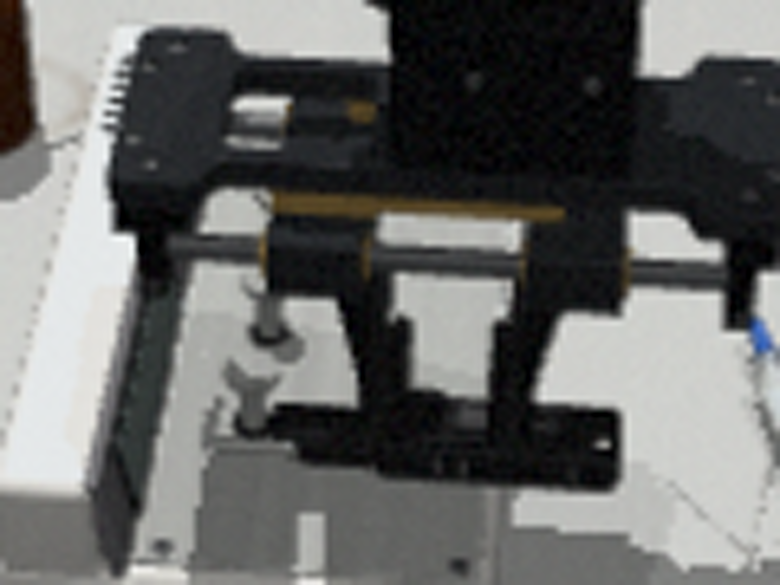

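```bash
python3 -m crank '0 0 0 -0.18 -0.01 0 1; 0 0 0 -0.12 0 0 1; 0 0 0 -0.05 0 0 1; 0 0 0 0 0 0 1'
python3 - <<'E'
from ov import *
plan([.5365,-.003,.0495],0.6)
o=robot.get_obs();P=o['position'];print(P,o['ft_force'])
s=shot('side','s8.png');t=shot('top','t8.png')
a=cv2.imread('pics/s8.png')[190:280,270:390]
cv2.imwrite('pics/s8c.png',cv2.resize(a,None,fx=6.5,fy=6.5,interpolation=2))
b=cv2.imread('pics/t8.png')[190:250,290:370]
cv2.imwrite('pics/t8c.png',cv2.resize(b,None,fx=9,fy=9,interpolation=2))
E
```

```text
time: 11.25
position: [0.5371, -0.0058, 0.0507]
tool_rot: [0.704, 0.71, -0.001, 0.0]
ft_force: [0.0, 0.5, -1.0]
grip_width: 0.0348
1 rows
-0.01 0.02 -0.01 0.07 -0.01 0.03
[ 0.53708651 -0.00582409  0.05071804] [ 0.04343181  0.54554965 -1.00878413]
```

View pics/s8c.png

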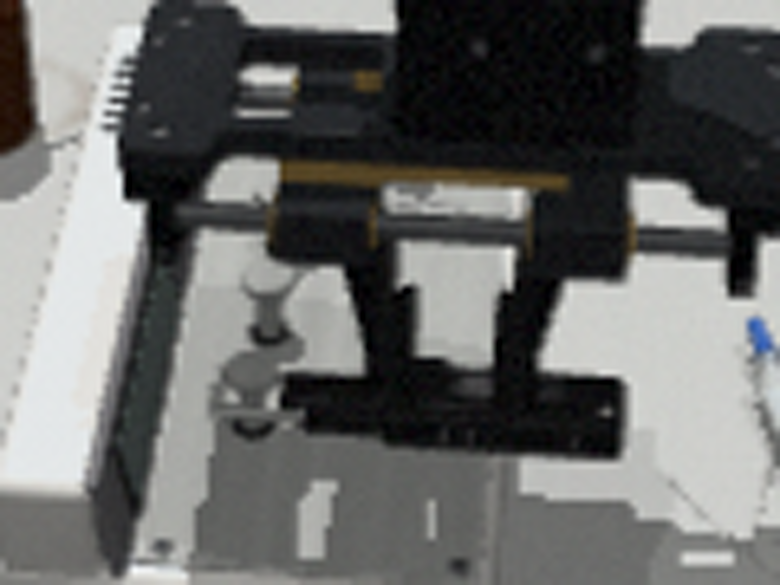

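View pics/t8c.png

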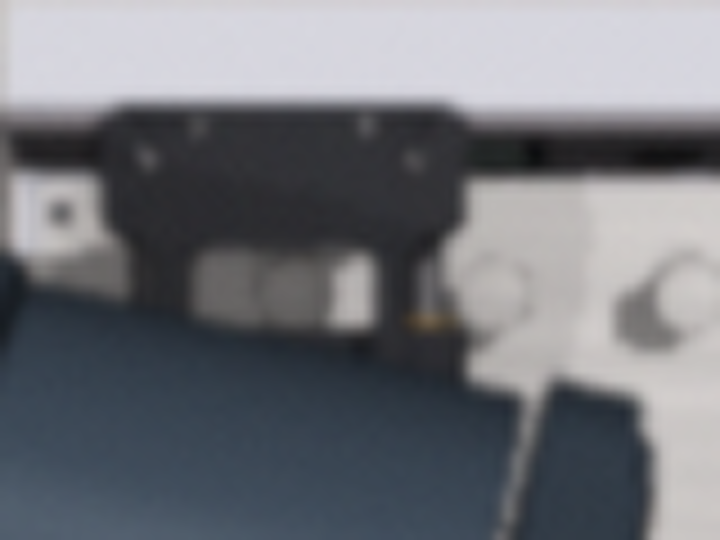

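```bash
python3 -m crank '0 0 0 0.03 0 0.04 1; 0 0 0 0.02 0 0.03 1; 0 0 0 0 0 0 1'
python3 - <<'E'
from ov import *
o=robot.get_obs();P=o['position'];print(P,o['ft_force'])
E
```

```text
time: 11.72
position: [0.5373, -0.0039, 0.0491]
tool_rot: [0.703, 0.711, -0.001, 0.001]
ft_force: [-0.2, 1.0, -0.1]
grip_width: 0.0356
[ 0.53730649 -0.00392739  0.04906955] [-0.15101692  0.97486243 -0.12565038]
```

```bash
python3 -m crank '0 0 0 0 0 0.03 1; 0 0 0 0 0 0.03 1; 0 0 0 0 0 0 1'
python3 - <<'E'
from ov import *
o=robot.get_obs();P=o['position'];print(P,o['ft_force'])
E
```

```text
time: 12.1
position: [0.5375, -0.0038, 0.0491]
tool_rot: [0.703, 0.712, -0.001, 0.002]
ft_force: [-0.1, -0.5, -0.6]
grip_width: 0.0354
[ 0.53752608 -0.0037778   0.04910304] [-0.08182081 -0.51260061 -0.5742618 ]
```

```bash
python3 -m crank '0 0 0 0 0 0.05 1; 0 0 0 0 0 0.05 1; 0 0 0 0 0 0.05 1'
python3 - <<'E'
from ov import *
o=robot.get_obs();P=o['position'];print(P,o['ft_force'])
E
```

```text
time: 12.48
position: [0.5378, -0.0038, 0.0486]
tool_rot: [0.702, 0.712, -0.001, 0.003]
ft_force: [-4.4, -0.7, 19.3]
grip_width: 0.0358
[ 0.5378149  -0.00380864  0.04858908] [-4.36600929 -0.68999692 19.28860815]
```

```bash
python3 -m crank '0 0 0 0 0 -0.02 1; 0 0 0 0 0 0 0; 0 0 0 0 0 0 -0.1; 0 0 0 0 0 0 -0.2; 0 0 0 0 0 0 -0.2'
python3 - <<'E'
from ov import *
o=robot.get_obs();P=o['position'];print(P,o['ft_force'])
s=shot('side','s9.png')
a=cv2.imread('pics/s9.png')[190:280,270:390]
cv2.imwrite('pics/s9c.png',cv2.resize(a,None,fx=6.5,fy=6.5,interpolation=2))
E
```

```text
time: 13.1
position: [0.5374, -0.0033, 0.0482]
tool_rot: [0.702, 0.712, -0.001, 0.002]
ft_force: [-0.4, 0.7, -0.4]
grip_width: 0.0512
[ 0.53738246 -0.00326079  0.04822988] [-0.39363603  0.66882653 -0.42436008]
```

View pics/s9c.png

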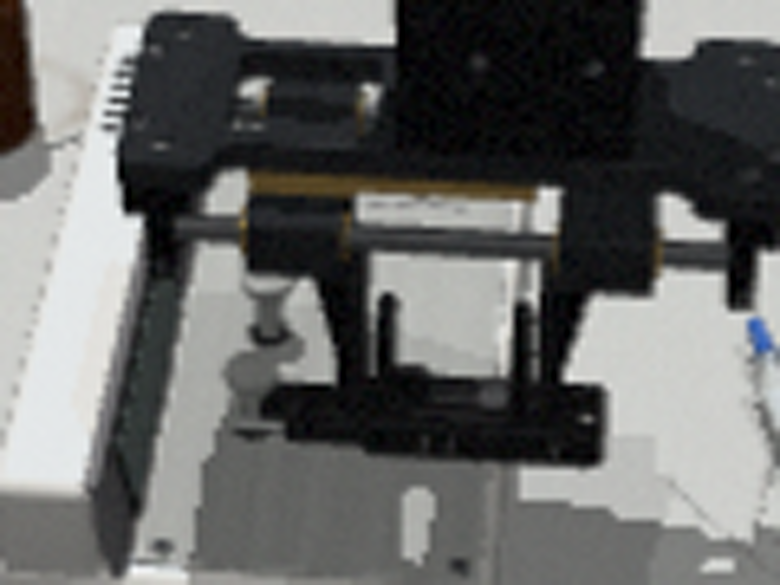

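```bash
python3 -m crank '0 0 0 0 -0.03 -0.2 -0.25; 0 0 0 0 0 -0.5 -0.25; 0 0 0 0 0 -0.8 -0.25; 0 0 0 0 0 -0.8 -0.25; 0 0 0 0 0 0 0'
python3 - <<'E'
from ov import *
o=robot.get_obs();P=o['position'];print(P,o['ft_force'])
s=shot('side','s10.png');shot('wrist','w10.png')
a=cv2.imread('pics/s10.png')[180:290,260:400]
cv2.imwrite('pics/s10c.png',cv2.resize(a,None,fx=5.7,fy=5.4,interpolation=2))
find(s,['ecg_clip','switch_tip','power_switch'])
E
```

```text
time: 13.78
position: [0.5363, -0.0029, 0.1443]
tool_rot: [0.702, 0.712, -0.001, 0.002]
ft_force: [0.4, 0.2, -0.1]
grip_width: 0.0501
[ 0.53630447 -0.00292041  0.14432305] [ 0.41297625  0.17674246 -0.13947556]
ecg_clip 0.29 [0.61   0.1959 0.0423] [288. 326.]
power_switch 0.59 [ 0.5678 -0.1369  0.0597] [330. 205.]
```

View pics/s10c.png

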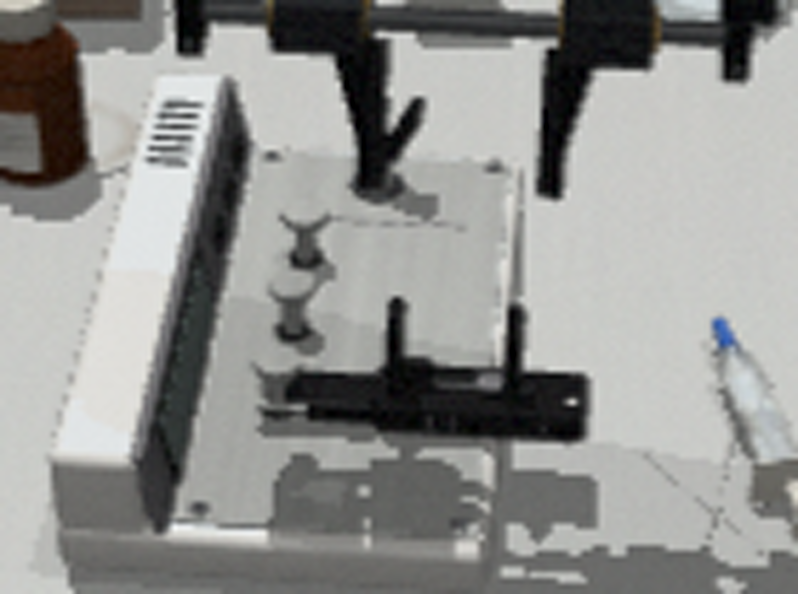

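View pics/w10.png

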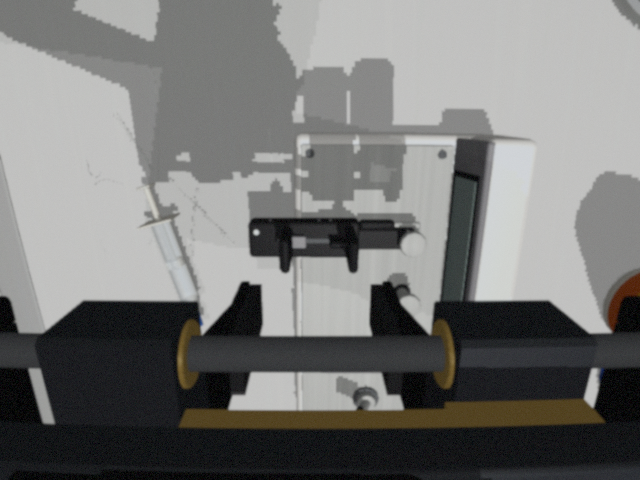

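```bash
python3 -m crank '0 0 0 -0.5 0 0 1; 0 0 0 -0.9 -0.04 0 1; 0 0 0 -0.9 -0.04 -0.05 1; 0 0 0 -0.9 -0.04 0 1; 0 0 0 -0.35 0 0 1' 20
python3 - <<'E'
from ov import *
print(robot.get_obs()['position']);a,M=plan([.525,-.145,.1],0.6)
plan([.525,-.145,.057],0.6,p0=a,R0=M)
E
```

```text
time: 14.65
position: [0.5286, -0.1518, 0.1387]
tool_rot: [0.702, 0.713, -0.005, -0.004]
ft_force: [0.4, 0.1, 0.1]
grip_width: 0.0038
[ 0.52863564 -0.15178297  0.13865183]
1 rows
-0.16 0.02 0.06 0.17 -0.08 0.97
2 rows
0 -0 -0 0 0 0.54; 0 -0 -0 0 0 0.53
```

```bash
python3 -m crank '-0.1 0 0.05 0.12 -0.1 0.6 1; 0 0 0 0.05 -0.05 0.6 1; 0 0 0 0 -0.05 0.6 1; 0 0 0 0 0 0.2 1; 0 0 0 0 0 0 1'
python3 - <<'E'
from ov import *
o=robot.get_obs();print(o['position'],o['ft_force']);plan([.525,-.145,.057],0.6)
s=shot('side','s11.png');shot('wrist','w11.png');t=shot('top','t11.png')
a=cv2.imread('pics/s11.png')[150:260,270:410]
cv2.imwrite('pics/s11c.png',cv2.resize(a,None,fx=5.7,fy=5.4,interpolation=2))
E
```

```text
time: 15.28
position: [0.5194, -0.1475, 0.0554]
tool_rot: [0.705, 0.71, -0.002, -0.002]
ft_force: [0.3, 0.3, 0.2]
grip_width: 0.0004
[ 0.51938374 -0.14747398  0.05543181] [0.3078635  0.3454886  0.19651314]
1 rows
-0.07 0 -0.04 0.06 0.14 -0.04
```

View pics/s11c.png

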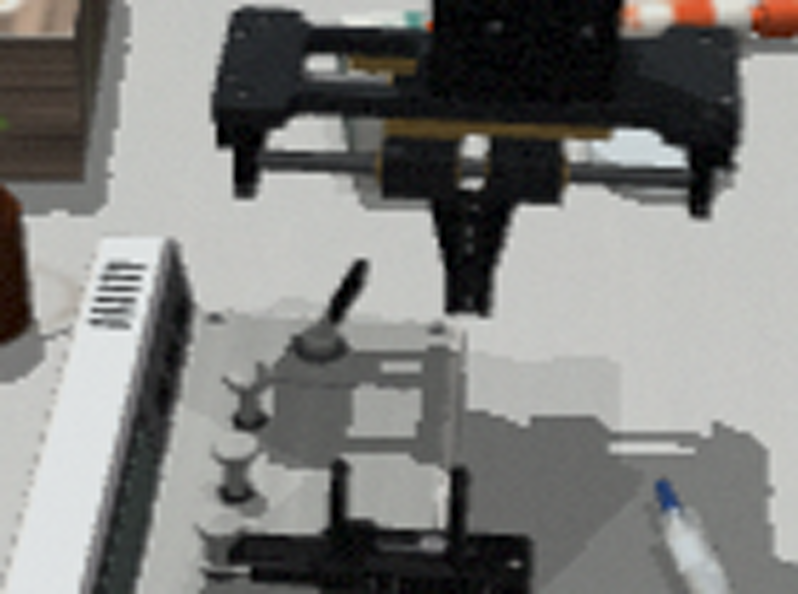

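View pics/w11.png

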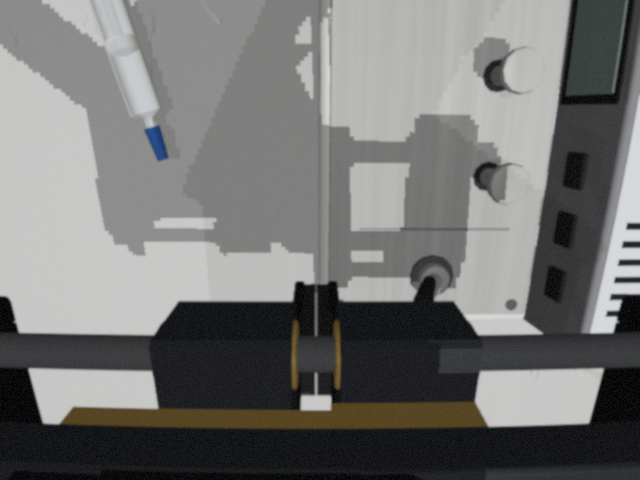

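```bash
python3 -m crank '-0.05 0 0 0.05 0.35 0 1; 0 0 0 0.02 0.35 0 1; 0 0 0 0 0.3 0 1; 0 0 0 0 0.2 0 1; 0 0 0 0 0 0 1'
python3 - <<'E'
from ov import *
o=robot.get_obs();print(o['position'],o['ft_force']);plan([.58,-.145,.057],0.6)
s=shot('side','s12.png')
a=cv2.imread('pics/s12.png')[150:260,270:410]
cv2.imwrite('pics/s12c.png',cv2.resize(a,None,fx=5.7,fy=5.4,interpolation=2))
E
```

```text
time: 16.05
position: [0.5731, -0.1446, 0.0586]
tool_rot: [0.704, 0.71, 0.0, 0.003]
ft_force: [-0.3, -0.4, -0.2]
grip_width: 0.0011
[ 0.57311603 -0.14463337  0.05861222] [-0.2888165  -0.37316007 -0.19645807]
1 rows
0.05 0.04 -0.03 -0.01 0.17 0.04
```

View pics/s12c.png

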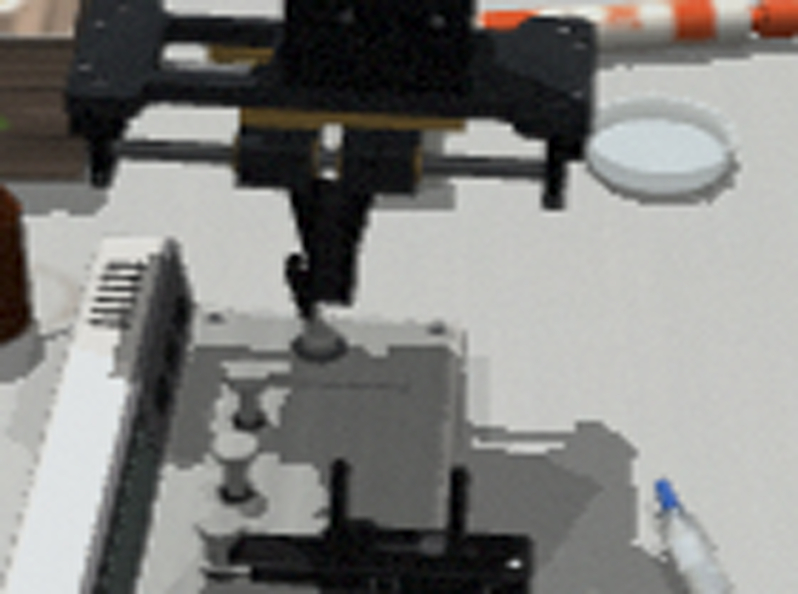

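```bash
python3 -m crank '0 0 0 0 0.15 0.03 1; 0 0 0 0 0.12 0.02 1; 0 0 0 0 0.12 0 1'; python3 -m crank '0 0 0 0 0.12 0 1'; python3 -m crank '0 0 0 0 0.12 0 1'
python3 - <<'E'
from ov import *
s=shot('side','s13.png')
a=cv2.imread('pics/s13.png')[150:260,270:410]
cv2.imwrite('pics/s13c.png',cv2.resize(a,None,fx=5.7,fy=5.4,interpolation=2))
E
```

```text
time: 16.48
position: [0.5778, -0.1442, 0.0572]
tool_rot: [0.703, 0.711, -0.007, -0.007]
ft_force: [-11.0, -3.1, 9.3]
grip_width: 0.0003
time: 16.6
position: [0.5777, -0.1443, 0.0573]
tool_rot: [0.702, 0.712, -0.011, -0.011]
ft_force: [-10.7, -2.9, 7.9]
grip_width: 0.0001
time: 16.73
position: [0.5777, -0.1443, 0.0574]
tool_rot: [0.702, 0.712, -0.014, -0.015]
ft_force: [-9.9, -2.3, 9.1]
grip_width: 0.0005
```

View pics/s13c.png

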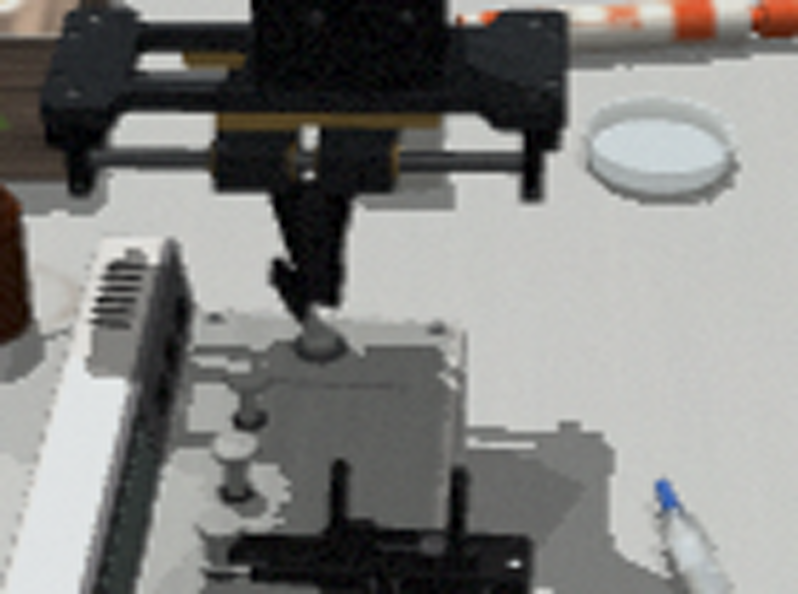

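```bash
python3 -m crank '0 0 0 0 -0.3 0 1; 0 0 0 0 -0.6 -0.2 1; 0 0 0 0 -0.5 -0.8 1; 0 0 0 0 -0.5 -0.8 1; 0 0 0 0 -0.5 -0.8 1'; python3 -m crank '0 0 0 0 -0.5 -0.8 1; 0 0 0 0 -0.5 -0.5 1; 0 0 0 0 0 0 1'
python3 - <<'E'
from ov import *
s=shot('side','s14.png');t=shot('top','t14.png');shot('wrist','w14.png');print(robot.get_obs()['position'])
a=cv2.imread('pics/s14.png')[180:290,270:410]
cv2.imwrite('pics/s14c.png',cv2.resize(a,None,fx=5.7,fy=5.4,interpolation=2))
a=cv2.imread('pics/t14.png')[160:280,280:440]
# predicted tips
for l in (-.45,.45): X=[.5787+.04*np.sin(l),-.1447,.034+.04*np.cos(l)];print(l,proj(t,X),proj(s,X))
cv2.imwrite('pics/t14c.png',cv2.resize(a,None,fx=5,fy=5,interpolation=2))
find(s,['switch_tip','power_switch','stud_left','hook_bar']);find(t,['switch_tip','power_switch'])
E
```

```text
time: 17.4
position: [0.4836, -0.1457, 0.165]
tool_rot: [0.702, 0.712, -0.014, -0.016]
ft_force: [0.9, 0.6, 0.6]
grip_width: 0.0004
time: 17.77
position: [0.4454, -0.1469, 0.2223]
tool_rot: [0.703, 0.711, -0.012, -0.013]
ft_force: [0.4, -0.4, 0.4]
grip_width: 0.0003
[ 0.44584223 -0.14667908  0.2204367 ]
-0.45 [[392.19429411 241.74231591]] [[332.96240244 198.97044423]]
0.45 [[392.33087955 224.49622704]] [[317.35502907 198.05883106]]
switch_tip 0.46 [ 0.5826 -0.1404  0.0554] [323. 205.]
stud_left 0.73 [ 0.6008 -0.024   0.0251] [309. 249.]
hook_bar 0.51 [0.5188 0.0061 0.0531] [348. 251.]
switch_tip 0.53 [ 0.5884 -0.1412  0.0623] [390. 228.]
power_switch 0.52 [ 0.5641 -0.3367  0.0464] [483. 242.]
```

View pics/s14c.png

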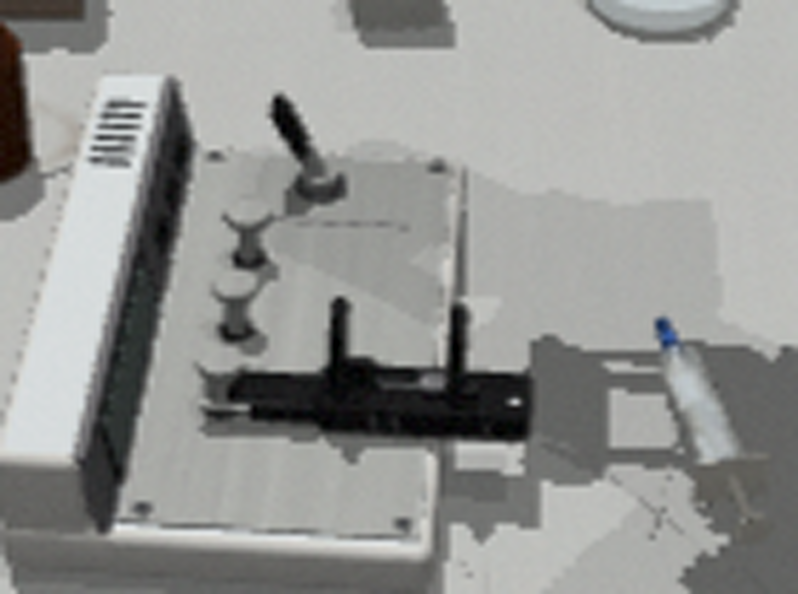

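View pics/t14c.png

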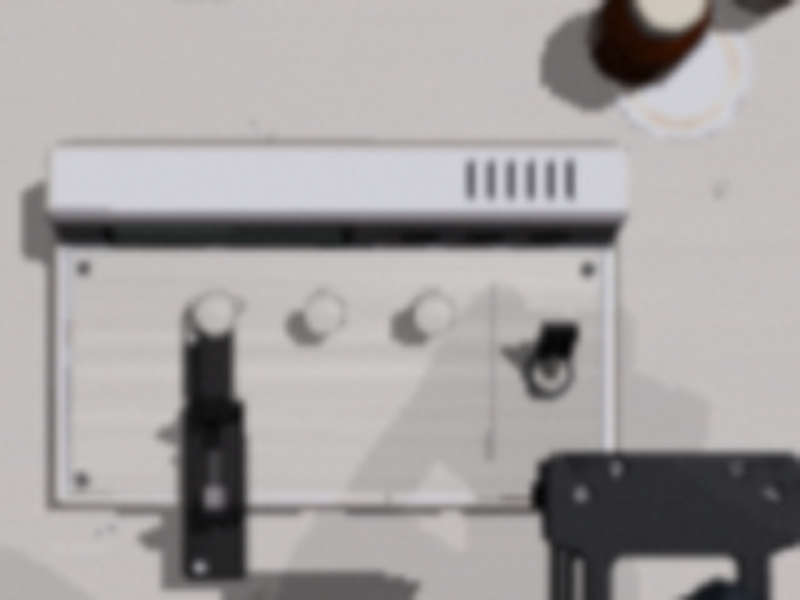

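View pics/w14.png

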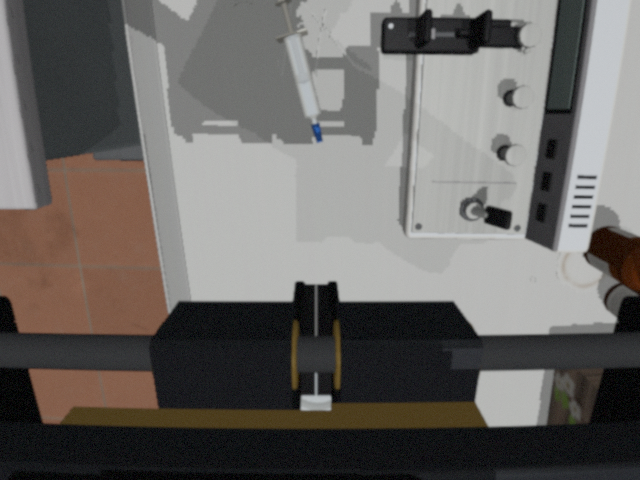

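```bash
python3 - <<'E'
from h import *
a,M=plan([.54,-.1445,.085],0.6);plan([.555,-.1445,.0655],.6,p0=a,R0=M)
E
```

```text
4 rows
-0.11 -0.01 0.01 0 0.62 0.82; -0.12 -0.01 0.01 0 0.62 0.83; -0.11 -0.01 0 0.01 0.61 0.83; -0.12 -0 0.01 0.01 0.6 0.84
1 rows
0 -0 -0 -0.01 0.37 0.49
```

```bash
python3 -m crank '-0.11 0 0 0 0.62 0.82 1; -0.12 0 0 0 0.62 0.83 1; -0.11 0 0 0 0.61 0.83 1; -0.12 0 0 0 0.5 0.8 1; 0 0 0 0 0.1 0.4 1'; python3 -m crank '0 0 0 0 0 0 1'
python3 - <<'E'
from h import *
plan([.57,-.1445,.065],0.6)
E
```

```text
time: 18.85
position: [0.5457, -0.146, 0.0666]
tool_rot: [0.703, 0.712, 0.002, 0.002]
ft_force: [1.0, -0.1, -0.4]
grip_width: 0.0003
time: 18.98
position: [0.5447, -0.1455, 0.0653]
tool_rot: [0.702, 0.712, 0.002, 0.0]
ft_force: [-0.4, -0.2, -0.1]
grip_width: 0.0001
1 rows
0.03 -0.02 0.03 0.02 0.63 0.01
```

```bash
python3 -m crank '0 0 0 0.02 0.35 0 1; 0 0 0 0 0.35 0 1; 0 0 0 0 0.2 0 1'; python3 -m crank '0 0 0 0 0.15 0 1';python3 -m crank '0 0 0 0 0.15 0 1';python3 -m crank '0 0 0 0 0.15 0 1'
```

```text
time: 19.35
position: [0.5832, -0.1449, 0.0686]
tool_rot: [0.703, 0.711, 0.002, 0.002]
ft_force: [-6.8, -1.0, -1.4]
grip_width: 0.0004
time: 19.48
position: [0.5837, -0.1445, 0.0684]
tool_rot: [0.702, 0.713, -0.003, -0.003]
ft_force: [-16.8, -5.5, 5.8]
grip_width: 0.0004
time: 19.6
position: [0.5835, -0.1446, 0.0684]
tool_rot: [0.7, 0.714, -0.008, -0.009]
ft_force: [-13.2, -4.7, 8.0]
grip_width: 0.0003
time: 19.73
position: [0.5835, -0.1447, 0.0685]
tool_rot: [0.7, 0.714, -0.012, -0.014]
ft_force: [-11.8, -4.5, 6.2]
grip_width: 0.0006
```

```bash
python3 -m crank '0 0 0 0 -0.3 0 1; 0 0 0 0 -0.6 -0.3 1; 0 0 0 0 -0.5 -0.8 1; 0 0 0 0 -0.5 -0.8 1; 0 0 0 0 -0.5 -0.8 1'; python3 -m crank '0 0 0 0 -0.5 -0.8 1; 0 0 0 0 0 0 1; 0 0 0 0 0 0 1'
python3 - <<'E'
from ov import *
s=shot('side','s15.png');t=shot('top','t15.png')
a=cv2.imread('pics/s15.png')[180:290,270:410]
cv2.imwrite('pics/s15c.png',cv2.resize(a,None,fx=5.7,fy=5.4,interpolation=2))
overlay(s,0,.5367,-.0035,.028,.6,(270,180,410,290),5.7,'ov15s.png',.005)
overlay(t,0,.5367,-.0035,.028,.6,(300,190,400,270),8,'ov15t.png',.005)
E
```

```text
time: 20.35
position: [0.4893, -0.1465, 0.1823]
tool_rot: [0.7, 0.714, -0.012, -0.014]
ft_force: [0.3, 0.3, -0.3]
grip_width: 0.0005
time: 20.72
position: [0.4708, -0.1473, 0.219]
tool_rot: [0.7, 0.714, -0.01, -0.01]
ft_force: [0.2, 0.5, -0.4]
grip_width: 0.0006
```

View pics/ov15s.png

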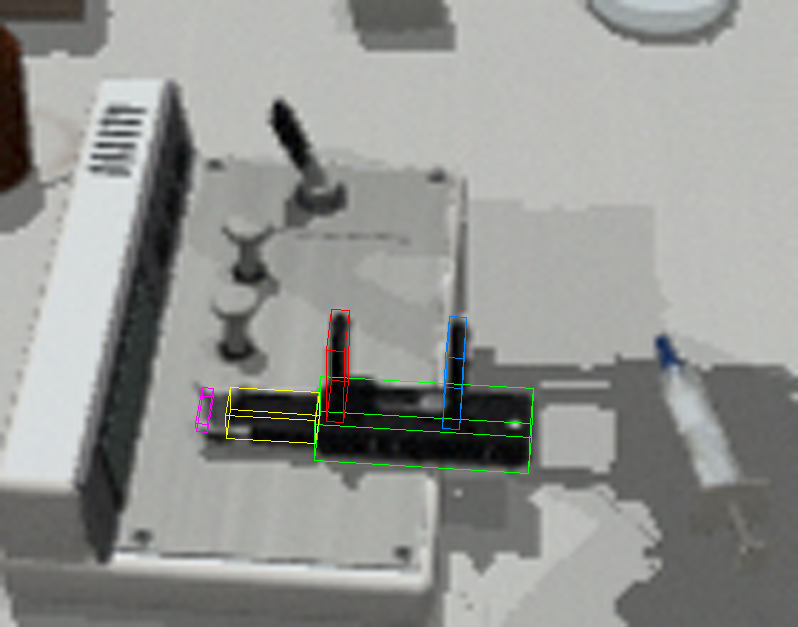

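View pics/ov15t.png

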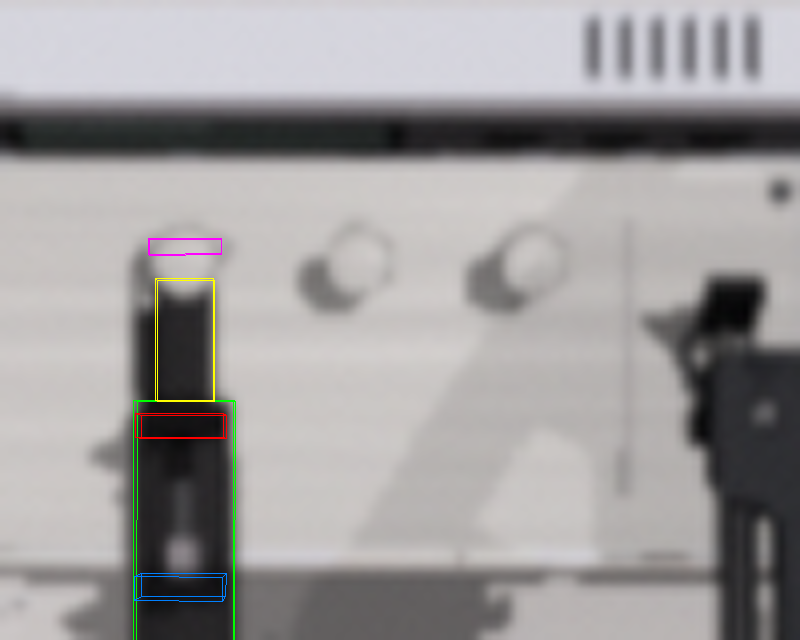

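View pics/t15.png

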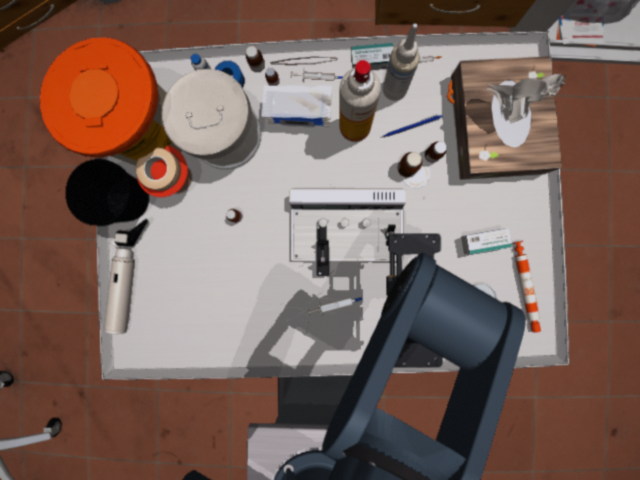

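```bash
python3 - <<'E'
from h import *
print(robot.get_obs()['ft_force']);print(robot.hand_in())
E
```

```text
[-0.04529757  1.08680445 -0.48471909]
the job is handed in; nothing more can be done
None
```

The clip is on the left-end stud, farthest from the switch, and the tester is switched on. I handed the job in at about 21 s of the 54 s allowed.

**Clip:** I pinched the clip to its stop, at about 35 mm between the fingers. I passed the hook sideways round the neck, under the head, then lowered the clip onto the plate until I felt contact (about 19 N) and let go. The side and top pictures show it standing flat, with its outline fitting a hook travel of about 5 mm, as expected with the neck gripped.

**Switch:** I then pushed the paddle towards the display until it stopped moving, at about 10 N. My first look at the tip suggested it might be 1 mm short, so I pushed again higher up. It stopped hard again, at a point that fits the full-over lean, and the paddle stayed there after I backed off.

**Other checks:** The last top picture shows the other things apparently where they were; the arm hides part of the dish in it. At hand-in the arm was clear of everything and the force reading was only noise.

**Disagreements:** The trained networks often mixed up names, for example giving the middle of the stud row for the wanted stud. I placed the clip and studs from the pictures and the given sizes instead. The hook travel and switch angle are judged from pictures and contact points, since nothing reports them directly.

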